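# Push the slide rack through the gated chute

### The arm

A 6-joint arm with a two-finger parallel gripper is mounted at the origin on the work surface. World frame = base frame: x ahead of the robot, y to its left, z up, the work surface at z = 0. Lengths are in m, angles in rad, forces in N, time in s.
With the tool pointing down it reaches from about 0.425 to 0.95 m from the base axis. Payload 14.7 kg.
Tool frame: the origin (TCP) lies on the centre line of the jaws, within the pads' length; the fingertips stand 17 mm ahead of it and the grasp point (between the pads) lies 2 mm behind it (r.tips_ahead is the y of the fingertips in the tool frame, in m); y points along the fingers, z is the direction in which the jaws open and shut, and the axes are right-handed (so a half turn about y gives the same grasp; the last joint's range is limited). The gripper opens to 85 mm and grips with 20 to 120 N. Pads are 22 mm wide; open, the fingers measure 114 mm over their backs; the gripper's body (76 mm by 85 mm) begins 54 mm behind the grasp point. The pads swing forward as they close: fully open they stand 13 mm farther back than shut.
Start: joints at [1.259, 0.48, 1.596, -0, 1.065, -0.047], TCP at [0.17, 0.627, 0.214] pointing down, gripper open.
Joint ranges: [-2.75, 2.75], [-0.82, 2.05], [0.23, 2.67], [-1.56, 4.7], [0.09, 2.69], [-2.92, 2.92]. Speed limits (rad/s): [1.89, 1.89, 2.39, 3.01, 3.01, 3.01].

### API

Orientations are given as [roll, pitch, yaw] about the fixed x, y, z axes, in that order (R = Rz(yaw) Ry(pitch) Rx(roll)).
In Python, from workcell import r gives the robot as it stands.
- The arm moves only by the tool jog_arm, never from a script. Its argument "steps" is a list of rows, each an object with "dr": the turn, a rotation vector about the tool's x, y, z in rad, a list of three; "travel": the shift along the tool's x, y, z in mm, a list of three; "gripper": the opening, from 0 (shut) to 1 (fully open). A call has 1 to 20 rows; each row is the pose to reach, as a shift and turn from the pose commanded when the call began, along the tool's axes at that moment; what a row does not reach only later rows make up. A row lasts 1/8 s, in which the tool goes at most 62.5 mm and 10.7 degrees, less where a joint would pass 70% of its speed; a pose out of reach is approached as far as the arm can. A call with a gripper value outside its range is refused whole. The fingers move at their own pace and stop on an object; "grip_force" is the grip in N (left out, the last holds). Time passes only in rows, so rows that repeat a pose let the fingers close. It gives the time, the measured TCP pose, the force and the opening at its end, in the units of the state.
- r.sense(): the state, without advancing time (a new reading comes with each control period).
- r.capture(name): name is "scene" or "top" or "wrist"; returns (picture, depth): 480x640x3 uint8, red, green, blue; 480x640 float32, m along the optical axis (not along the pixel's ray), 0 where there is no reading.
- r.get_calibration(name): a dict with "fx", "fy", "cx", "cy" (pixels), "R" (3x3) and "t" (3): a world point X has camera coordinates R X + t. Camera axes: x right, y down, z forward; pixel columns grow to the right and rows downward; lengths in m; the calibration is good to about 2 mm. The wrist camera is an equidistant fisheye: a pixel r from the principal point sees the ray r / f radians off the axis. A picture is of the moment at which its call begins: read the wrist's pose just before it. get_calibration takes no time and is no camera call; for the wrist camera it gives the pose at the moment of the call.
- r.job_done(): hands the job in, once; it reports no verdict.
Trained networks look in the newest picture that a camera, given by its name, has taken for a name from the list of things; names that differ only in an ending like _2 or _b are one class to them, and where a whole thing is asked for, a point or a joint stands for the part that bears it (a point fixed in the world has none). Each returns a list of dicts, best first, with "score" (0 to 1); they miss things now and then, are a little off and sometimes report something else, mostly with a low value. They report only what shows in the picture. A call takes as long as a camera call. They do not tell look-alikes from the thing itself.
- r.recognise(camera, label): "uv" ([column, row] in pixels, amid what is visible of it).
- r.pinpoint(camera, label): "uv" ([column, row] in pixels: a listed point, or the origin of a listed thing).
The state is a dict: "t": time; "joint_pos": joint angles; "dq": joint speeds; "joint_efforts": joint torques, N m; "ee_pos": TCP position; "tool_rot": TCP orientation; "ft_force": force on the tool from outside, world axes, zero at the start; "torque": the same for the moment, N m; "width": finger opening in m.
Only numpy, scipy, OpenCV 4.12 (cv2) and the standard library are available. Lean on these libraries where they do the work, as an engineer would, in place of code of your own. Each camera call takes 0.05 s, during which the arm holds its last target.

### The job

Press the long orange paddle down with one fingertip so that the spring gate sinks out of the way, and keep it held down while you push the blue slide rack along the chute, past the gate. Once the whole rack is beyond the gate, let go so that the gate closes behind it. Only push the rack: do not lift or tip it, do not let the gate rise under it, and leave the bottle, the slide box and the mouse alone.

Things in the scene. Friction and masses are not known exactly. Their poses are not given: they have to be found in the camera images.
- chute: Fixed straight chute, open on top and at its entrance. Origin on the table under the gate, on the middle line; z up, x = push direction, y towards the paddle. Level floor 60 mm above the table from x = -165 mm (entrance) to the end stop. Side walls 5 mm thick, inner faces at y = +-32 mm, tops 80 mm above the table. Nothing beyond y = -70 mm; the hinge side is lower than the walls.
- gate_line (a point): Point on the chute floor in the gate's slot (chute x = 0, y = 0, 60 mm above the table); axes as the chute's. The orange blade, 5 mm thick, as wide as the chute, stands out of the floor here when closed: 2 mm high at the far wall, 17 mm at the paddle's side.
- end_stop (a point): Middle of the foot of the black end stop's face, on the floor at chute x = +124 mm; the stop is 18 mm high. The rack (90 mm) has 34 mm of room between it and the gate line, and need not touch it.
- gate (a joint): Gate hinge, rad: 0 = closed, grows as the paddle is pressed, hard stop 0.31; the rack can pass above 0.20. Axis along chute x at y = -55 mm, 48 mm above the table. Paddle and blade are one piece on its +y side and go down together. A spring closes it when let go; holding it open takes about 4 to 7 N on the paddle.
- paddle_mid (a point): Middle of the paddle's top face, moving with it; z its upward normal, x as the chute's. Flat orange bar 250 mm long (chute x = -197 to +53 mm), 40 mm wide (y = +45 to +85 mm, outside the wall). Joint 0: tilted, middle about 99 mm above the table; joint 0.25: level, top 70 mm above the table; 0.01 rad more lowers it 1.2 mm. A fingertip can slide along it.
- rack: Loose blue rack of upright glass slides, 90 mm long (x), 56 mm wide (y), 34 mm high, 0.2 to 0.4 kg. Origin at the centre of its underside, x along the chute's x, z up. It stands on the chute floor before the gate; flat end plates 34 mm high at x = +-45 mm. Push the rear one (-x).
- dropper: Bystander: amber bottle with black cap, 38 mm across, 75 mm high, origin at its underside. Leave alone.
- slidebox: Bystander: white slide box with a blue band, 84 x 50 x 28 mm, origin at the centre of its underside. Leave alone.
- mouse: Bystander: black computer mouse, 100 x 58 x 32 mm, origin at the centre of its underside. Leave alone.
Things that resemble listed ones, but are neither listed nor needed, are in the scene too. Of the things shaped like the rack, the blue one is meant.

How it is judged:
By the outcome, as a careful person would: the job done as asked, in the order asked, and still so for the second after the job is handed in, with the robot touching nothing.
It also fails if it takes over 38 s, if anything falls off the work surface, if the arm or the gripper's body presses on something with over 40 N, if the wrist force passes 120 N, or if a joint passes its speed limit or range.

## Working session

There is one attempt and no reset: what is moved stays moved. The work goes in short steps, Python scripts to look and compute and a tool call to move; the robot and the scene stay as the last step left them, time stands still between calls to the robot, and variables do not carry over. Pictures are saved under pics/ and viewed, and the job is handed in when it is done.

Besides the shell and the picture viewer there is one more tool, called as a command line: name --argument value ..., lists and objects as JSON in quotes. jog_arm: Moves the arm, as the interface text tells. Its arguments: {"type":"object","properties":{"steps":{"type":"array"},"grip_force":{"type":"number"}},"required":["steps"]}

```bash
ls; mkdir -p pics; python3 - <<'E'
from workcell import r
import cv2
print(r.sense()); print(r.tips_ahead)
for n in ("scene","top"):
    p,d=r.capture(n); cv2.imwrite(f"pics/{n}0.png",p[:,:,::-1])
    for l in ("chute","rack","paddle_mid","gate_line","end_stop","dropper","slidebox","mouse"):
        print(n,l,[(x['uv'],round(x['score'],2)) for x in r.pinpoint(n,l)][:3])
    print({k:v for k,v in r.get_calibration(n).items()})
print(r.sense()['t'])
E
```

```text
pics
{'t': 0.0, 'joint_pos': array([ 1.25941324e+00,  4.80837954e-01,  1.59687321e+00,  1.38996870e-05,
        1.06509679e+00, -4.65962680e-02]), 'dq': array([-3.02670262e-04,  9.80977663e-04, -1.68783766e-03, -4.46076478e-04,
       -5.61452687e-05,  1.09921820e-03]), 'joint_efforts': array([-1.44757127e-03, -9.50612140e+01, -4.30197215e+01, -2.84745174e-04,
        1.20798688e-02,  7.32055832e-05]), 'ee_pos': array([0.16994714, 0.62694058, 0.21336868]), 'tool_rot': array([-1.57200974e+00,  6.87463624e-05, -2.64793599e-01]), 'ft_force': array([-0.12576001,  0.29255929, -0.47535777]), 'torque': array([-0.00655198,  0.03503584,  0.00402769]), 'width': 0.08540429607900546}
0.017
scene chute [([317.4, 253.1], 0.77)]
scene rack [([279.3, 216.4], 0.82), ([181.2, 268.7], 0.74)]
scene paddle_mid [([301.8, 184.9], 0.7)]
scene gate_line []
scene end_stop [([372.5, 251.4], 0.58), ([297.5, 182.7], 0.3)]
scene dropper [([299.6, 304.2], 0.69), ([314.0, 227.9], 0.28)]
scene slidebox [([237.2, 289.1], 0.94)]
scene mouse [([441.4, 269.4], 0.56)]
{'fx': 614.0500896818771, 'fy': 614.0500896818771, 'c
[... 252 characters left out ...]
}
top chute [([312.9, 276.2], 0.77)]
top rack [([446.1, 210.9], 0.94), ([355.4, 288.9], 0.59)]
top paddle_mid [([352.3, 325.0], 0.63), ([372.4, 204.2], 0.55)]
top gate_line [([319.3, 278.3], 0.68)]
top end_stop [([243.2, 258.9], 0.69), ([355.6, 288.8], 0.57), ([311.5, 279.3], 0.55)]
top dropper [([312.0, 207.2], 0.6)]
top slidebox [([373.4, 203.4], 0.69)]
top mouse [([176.3, 294.3], 0.88)]
{'fx': 468.4086545855865, 'fy': 468.4086545855865, 'cx': 316.79787956719053, 'cy': 240.22938418831095, 'R': array([[-0.01210414, -0.99895711,  0.0440247 ],
       [-0.99843921,  0.00967376, -0.05500513],
       [ 0.05452188, -0.04462178, -0.99751504]]), 't': array([0.02361154, 0.63553141, 0.79929876])}
0.9
```

View pics/scene0.png

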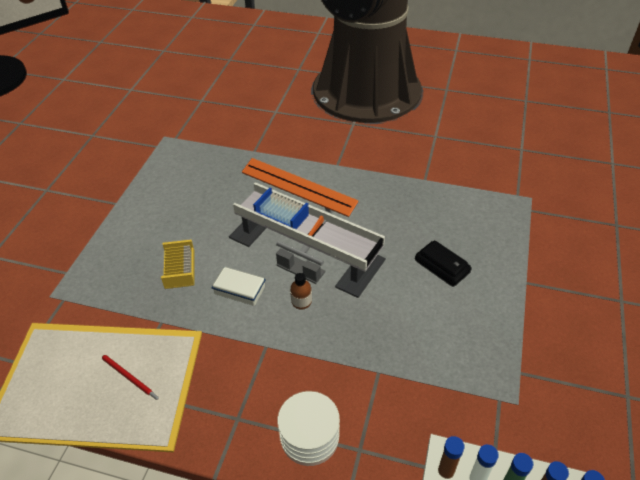

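View pics/top0.png

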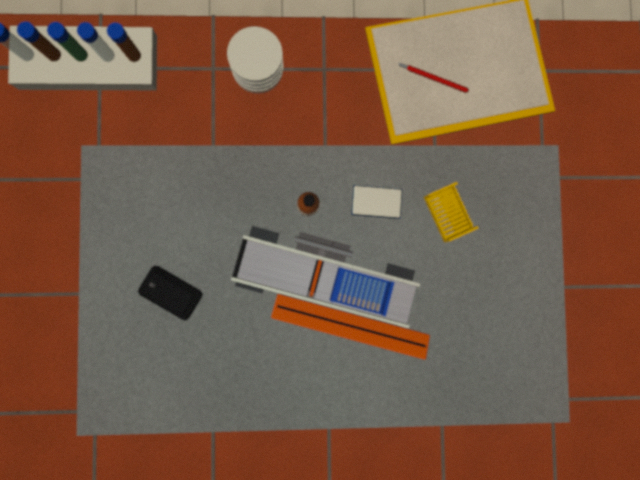

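The blue rack stands in the chute, at scene (281,208) and top (362,290). The yellow one, at top (451,211), is a look-alike lying loose on the mat. The blue one fits the description. Next I'll confirm it in a crop and measure.

```bash
cat > h.py <<'E'
import numpy as np, cv2
from workcell import r
def cloud(name):
    p,d=r.capture(name); c=r.get_calibration(name)
    v,u=np.mgrid[0:480,0:640]
    P=np.stack([(u-c['cx'])/c['fx']*d,(v-c['cy'])/c['fy']*d,d],-1)
    W=(P-c['t'])@c['R']
    return p,d,W
def masks(p):
    h=cv2.cvtColor(p,cv2.COLOR_RGB2HSV).astype(int); H,S,V=h[...,0],h[...,1],h[...,2]
    return dict(orange=(H>5)&(H<14)&(S>190)&(V>170), blue=(H>100)&(H<125)&(S>120))
E
python3 - <<'E'
from h import *
p,d,W=cloud("top")
cv2.imwrite("pics/crop.png",cv2.resize(p[220:370,220:440],None,fx=3.6,fy=3.6,interpolation=cv2.INTER_CUBIC)[:,:,::-1])
m=masks(p); v,u=np.mgrid[0:480,0:640]
roi=(u>225)&(u<440)&(v>225)&(v<365)&(d>0)
for k in m:
    q=m[k]&roi
    n,lab,st,ce=cv2.connectedComponentsWithStats(q.astype(np.uint8))
    for i in range(1,n):
        if st[i,4]<40: continue
        X=W[(lab==i)]; rect=cv2.minAreaRect((X[:,:2]*1000).astype(np.float32))
        print(k,st[i],ce[i].round(),'z',np.percentile(X[:,2],[5,50,95]).round(4),rect,X.mean(0).round(4))
        pts=cv2.boxPoints(rect); print(pts.round(0).tolist())
# walls: z 0.07-0.09, non orange/blue
q=roi&(W[...,2]>.068)&(W[...,2]<.09)&~m['orange']&~m['blue']
cv2.imwrite("pics/wall.png",(q*255).astype(np.uint8)[220:370,220:440].repeat(3,0).repeat(3,1))
E
```

```text
orange [276 297 128  39 578] [330. 313.] z [0.0933 0.0956 0.0982] ((512.7133178710938, -15.188735961914062), (205.63804626464844, 10.802616119384766), 74.18280029296875) [0.5171 0.0015 0.0957]
[[479.0, -113.0], [490.0, -116.0], [546.0, 82.0], [536.0, 85.0]]
orange [ 272  309  153   49 1242] [345. 332.] z [0.0985 0.1013 0.1038] ((486.6098327636719, -27.559005737304688), (243.83157348632812, 13.882241249084473), 74.00859832763672) [ 0.4881 -0.0213  0.1012]
[[446.0, -143.0], [460.0, -147.0], [527.0, 88.0], [514.0, 92.0]]
blue [ 331  268   63   48 1235] [362. 288.] z [0.0638 0.0719 0.094 ] ((550.2587280273438, -50.16106414794922), (89.77279663085938, 54.01268768310547), 74.15583038330078) [ 0.5549 -0.052   0.0756]
[[512.0, -86.0], [564.0, -101.0], [588.0, -14.0], [537.0, 0.0]]
```

View pics/crop.png

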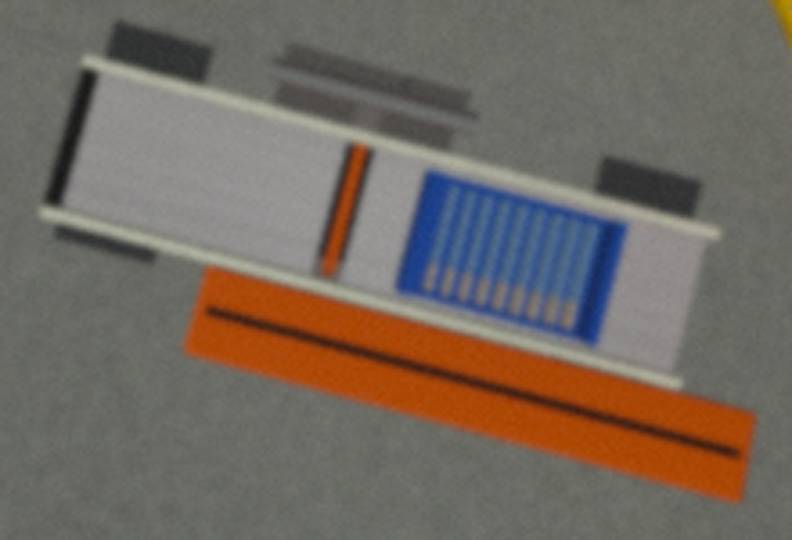

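View pics/wall.png

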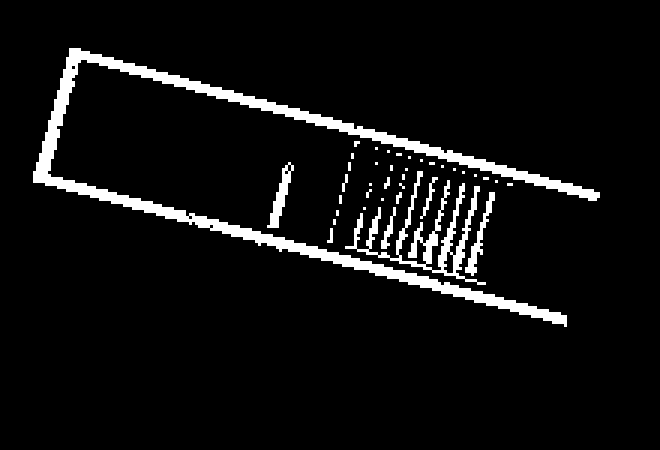

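The crop confirms that the blue rack is in the chute, with the gate blade at crop (345,210) and the rack's rear plate at crop (610,285). Next I'll fit the chute frame.

```bash
python3 - <<'E'
from h import *
p,d,W=cloud("top"); m=masks(p); v,u=np.mgrid[0:480,0:640]
roi=(u>225)&(u<440)&(v>225)&(v<365)&(d>0)
q=roi&(W[...,2]>.074)&(W[...,2]<.09)&~m['orange']&~m['blue']
n,lab,st,ce=cv2.connectedComponentsWithStats(q.astype(np.uint8),connectivity=8)
q2=lab==(1+np.argmax(st[1:,4]))
X=W[q2]
th=np.deg2rad(74.1)
for it in range(4):
    ex=np.array([np.cos(th),np.sin(th)]); ey=np.array([-ex[1],ex[0]])
    a=X[:,:2]@ex; b=X[:,:2]@ey; mid=(np.percentile(b,2)+np.percentile(b,98))/2
    hi=(b>mid+.025)&(a<a.max()-.03); lo=(b<mid-.025)&(a<a.max()-.03)
    s=[np.polyfit(a[k],b[k],1) for k in (hi,lo)]; th+=np.arctan(np.mean([z[0] for z in s]))
    print(np.rad2deg(th),np.median(b[hi]),np.median(b[lo]),a.min(),a.max(),np.median(X[hi,2]),np.median(X[lo,2]))
yc=(np.median(b[hi])+np.median(b[lo]))/2
Y=W[roi]; A=Y[:,:2]@ex; B=Y[:,:2]@ey-yc
# blade: orange within walls ; include above floor
k=m['orange']&roi
bl=k&(np.abs((W[...,:2]@ey)-yc)<.030)
print('blade',np.percentile((W[bl][:,:2]@ex),[5,50,95]),bl.sum())
bu=m['blue']&roi&(W[...,2]>.085)
ab=W[bu][:,:2]@ex; print('rack top a',np.percentile(ab,[1,5,95,99]), np.percentile(W[bu][:,:2]@ey-yc,[1,99]),np.percentile(W[bu][:,2],[50,99]))
fl=roi&(np.abs((W[...,:2]@ey)-yc)<.028)&(W[...,2]<.068)&~m['blue']&~m['orange']
print('floor z',np.median(W[fl][:,2]),'a',np.percentile(W[fl][:,:2]@ex,[.5,99.5]))
pd=k&((W[...,:2]@ey-yc)>.04); print('paddle a',np.percentile(W[pd][:,:2]@ex,[.3,99.7]),'b',np.percentile(W[pd][:,:2]@ey-yc,[1,99]),'z',np.median(W[pd][:,2]))
print('end stop-z>.07 a range',a.min(),a.max(),'ex',ex,'ey',ey,'yc',yc, r.sense()['t'])
E
```

```text
74.02102866611857 -0.507904374072655 -0.5767100466868074 0.01323682277529463 0.3083358971692979 0.07893916426072262 0.07908820951622253
74.02099803136045 -0.5076901110745526 -0.5765002452088512 0.014031636860843506 0.30905232098778784 0.07893916426072262 0.07908820951622253
74.02099801947641 -0.5076900034714339 -0.5765001378157368 0.01403194518204454 0.30905259879088 0.07893916426072262 0.07908820951622253
74.02099801947185 -0.5076900034296917 -0.5765001377740762 0.014031945301650578 0.30905259889864717 0.07893916426072262 0.07908820951622253Traceback (most recent call last):
  File "<stdin>", line 20, in <module>
    return _quantile_unchecked(
        a, q, axis, out, overwrite_input, method, keepdims, weights)
    return _ureduce(a,
                    func=_quantile_ureduce_func,
    ...<5 lines>...
                    overwrite_input=overwrite_input,
                    method=method)
    r = func(a, **kwargs)
    result = _quantile(arr,
                       quantiles=q,
    ...<2 lines>...
                       out=out,
                       weights=wgt)
    slices_having_nans = np.isnan(arr[-1, ...])
                                  ~~~^^^^^^^^^
IndexError: index -1 is out of bounds for axis 0 with size 0
```

```bash
cat >> h.py <<'E'
th=np.deg2rad(74.021); ex=np.array([np.cos(th),np.sin(th)]); ey=np.array([-ex[1],ex[0]]); yc=-0.5421; A0=0.179
def C(W):
    return np.stack([W[...,:2]@ex-A0, W[...,:2]@ey-yc, W[...,2]],-1)
def Cinv(c): 
    q=(c[0]+A0)*ex+(c[1]+yc)*ey; return np.array([q[0],q[1],c[2]])
E
python3 - <<'E'
from h import *
p,d,W=cloud("top"); K=C(W); h=cv2.cvtColor(p,cv2.COLOR_RGB2HSV).astype(int)
o=(h[...,0]<16)&(h[...,1]>130)&(h[...,2]>90)&(d>0)
bl=o&(abs(K[...,1])<.029)&(abs(K[...,0])<.03)
print('blade',np.percentile(K[bl],[5,50,95],axis=0),bl.sum())
bm=(h[...,0]>100)&(h[...,0]<125)&(h[...,1]>100)&(d>0)&(abs(K[...,1])<.04)&(abs(K[...,0])<.17)
t=bm&(K[...,2]>.086); print('rack',np.percentile(K[t],[1,5,50,95,99],axis=0),t.sum())
pd=o&(K[...,1]>.04)&(K[...,1]<.1)&(abs(K[...,0])<.25); print('pad',np.percentile(K[pd],[.5,50,99.5],axis=0))
for c in ([-.14,.03,.07],[0,.03,.07]): print(Cinv(c), np.hypot(*Cinv(c)[:2]))
R=__import__('scipy.spatial.transform',fromlist=['Rotation']).Rotation
s=r.sense(); M=R.from_euler('xyz',s['tool_rot']).as_matrix(); print(M, s['ee_pos'], C(s['ee_pos']), r.sense()['t'])
E
```

```text
blade [[-0.00373424 -0.02588944  0.05844303]
 [-0.00010188 -0.00047099  0.06772477]
 [ 0.00270228  0.02364119  0.07524092]] 150
rack [[-0.12075146 -0.02695145  0.08622813]
 [-0.1198502  -0.02351988  0.08715985]
 [-0.08311232 -0.00444784  0.09118349]
 [-0.0317774   0.02131767  0.09464419]
 [-0.03109369  0.02522749  0.09526658]] 505
pad [[-0.19626088  0.04013263  0.09176198]
 [-0.0716564   0.05888118  0.09898468]
 [ 0.051239    0.075366    0.10473447]]
[ 0.50304993 -0.10348031  0.07      ] 0.5135829144354396
[0.54158983 0.03111046 0.07      ] 0.5424826356668018
[[ 9.65148364e-01 -3.51785243e-05  2.61703331e-01]
 [-2.61703333e-01 -8.19388056e-05  9.65148361e-01]
 [-1.25088367e-05 -9.99999996e-01 -8.82894412e-05]] [0.17006594 0.62731819 0.21397603] [0.47089689 0.55129625 0.21397603] 1.05
```

jog_arm --steps '[{"travel": [47,0,-26],"dr": [0,0.1,0],"gripper": 0.59},{"travel": [94,0,-52],"dr": [0,0.2,0],"gripper": 0.59},{"travel": [141,0,-77],"dr": [0,0.3,0],"gripper": 0.59},{"travel": [188,0,-103],"dr": [0,0.4,0],"gripper": 0.59},{"travel": [235,0,-129],"dr": [0,0.5,0],"gripper": 0.59},{"travel": [283,0,-154],"dr": [0,0.6,0],"gripper": 0.59},{"travel": [330,0,-180],"dr": [0,0.7,0],"gripper": 0.59},{"travel": [377,0,-206],"dr": [0,0.8,0],"gripper": 0.59},{"travel": [394,0,-258],"dr": [0,0.9,0],"gripper": 0.59},{"travel": [411,0,-310],"dr": [0,1.0,0],"gripper": 0.59},{"travel": [428,0,-362],"dr": [0,1.1,0],"gripper": 0.59},{"travel": [445,0,-414],"dr": [0,1.2,0],"gripper": 0.59},{"travel": [462,0,-466],"dr": [0,1.3,0],"gripper": 0.59},{"travel": [479,0,-518],"dr": [0,1.4,0],"gripper": 0.59},{"travel": [496,0,-570],"dr": [0,1.5,0],"gripper": 0.59},{"travel": [513,0,-623],"dr": [0,1.585,0],"gripper": 0.59},{"travel": [513,0,-623],"dr": [0,1.585,0],"gripper": 0.59},{"travel": [513,0,-623],"dr": [0,1.585,0],"gripper": 0.59}]'

```text
t: 3.3
ee_pos: [0.502, -0.1082, 0.214]
tool_rot: [-1.571, 0.0, -1.85]
ft_force: [-0.3, 0.7, 0.1]
width: 0.05
```

```bash
python3 - <<'E'
from h import *
s=r.sense(); print(C(s['ee_pos']),s['ee_pos'],s['width'])
for n in ("scene","wrist"):
    p,d=r.capture(n)
    if n=="scene": p=cv2.resize(p[80:330,180:420],None,fx=3,fy=2.4)[:,:720]
    cv2.imwrite(f"pics/{n}1.png",p[:,:,::-1])
p,d,W=cloud("scene"); K=C(W)-np.array(C(s['ee_pos']))
k=(d>0)&(abs(K[...,0])<.03)&(abs(K[...,1])<.06)&(K[...,2]>-.035)&(K[...,2]<.03)
Q=K[k]; print(len(Q))
for sg in (1,-1):
    q=Q[Q[:,1]*sg>.015]; print(len(q), np.percentile(q,[1,5,50,95,99],axis=0).round(4) if len(q) else '')
E
```

```text
[-0.14482508  0.02975157  0.21395915] [ 0.50196049 -0.10818735  0.21395915] 0.04995498014962426
82
48 [[-0.0106  0.022   0.0192]
 [-0.0086  0.0226  0.0203]
 [ 0.0026  0.0251  0.0245]
 [ 0.0132  0.028   0.0289]
 [ 0.0142  0.0294  0.0296]]
34 [[-0.0034 -0.0394  0.0191]
 [-0.0016 -0.0393  0.0196]
 [ 0.0094 -0.0323  0.0261]
 [ 0.0135 -0.0262  0.0299]
 [ 0.0138 -0.025   0.0299]]
```

View pics/scene1.png

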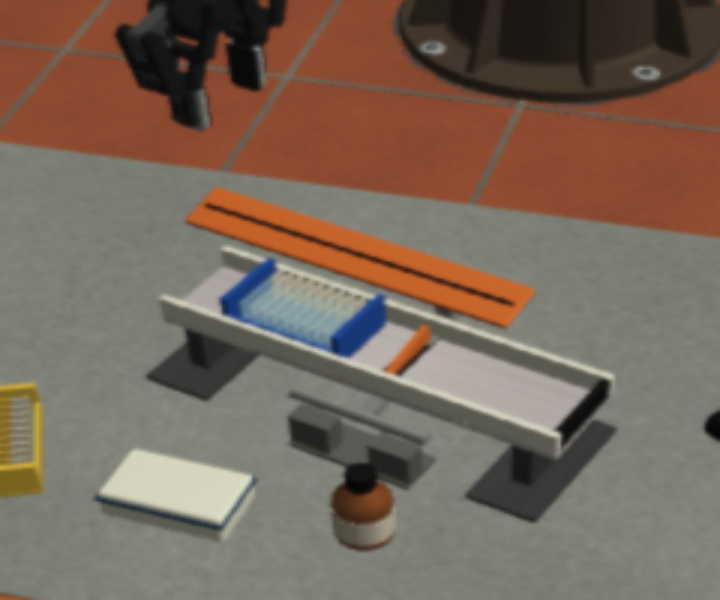

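View pics/wrist1.png

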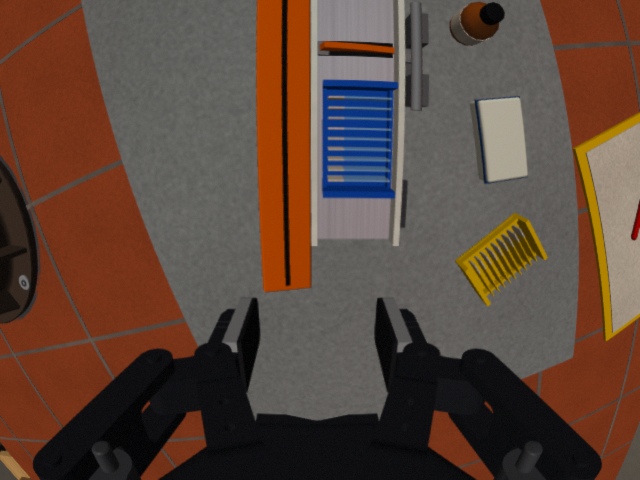

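```bash
python3 - <<'E'
from h import *
print(r.tips_ahead)
p,d=r.capture("scene"); c=r.get_calibration("scene")
img=cv2.resize(p[60:150,200:300],None,fx=7,fy=6,interpolation=cv2.INTER_CUBIC)[:,:,::-1].copy()
t=C(r.sense()['ee_pos'])
for dz,col in ((0,(0,255,0)),(-.009,(0,255,255)),(-.017,(0,0,255))):
  for y in (-.032,-.025,.025,.032):
    for x in (-.011,.011):
      q=c['R']@Cinv(t+[x,y,dz])+c['t']; uv=[c['fx']*q[0]/q[2]+c['cx'],c['fy']*q[1]/q[2]+c['cy']]
      cv2.circle(img,(int((uv[0]-200+.5)*7),int((uv[1]-60+.5)*6)),3,col,-1)
cv2.imwrite("pics/tips.png",img)
E
```

```text
0.017
```

View pics/tips.png

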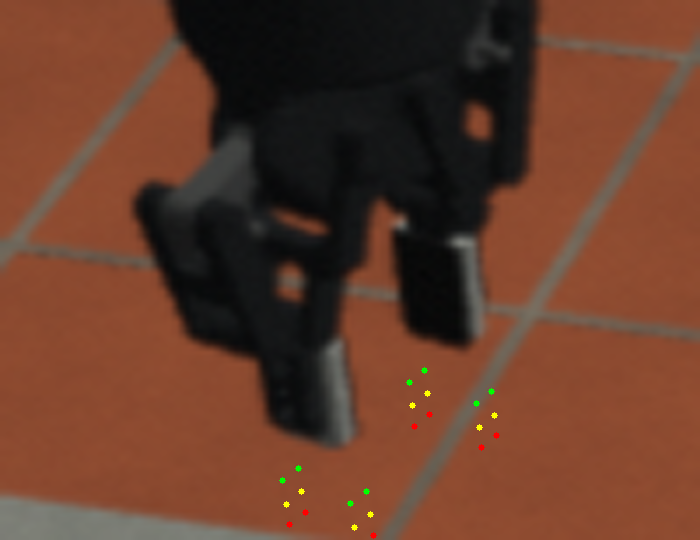

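```bash
python3 - <<'E'
from h import *
s=r.sense(); t=C(s['ee_pos'])
p,d,W=cloud("scene"); K=C(W)
h=cv2.cvtColor(p,cv2.COLOR_RGB2HSV).astype(int)
bm=(h[...,0]>100)&(h[...,0]<125)&(h[...,1]>100)&(d>0)&(abs(K[...,1])<.05)&(abs(K[...,0])<.17)&(K[...,2]>.05)
print('rack',np.percentile(K[bm],[1,50,99],axis=0).round(4))
o=(h[...,0]<16)&(h[...,1]>200)&(h[...,2]>170)&(d>0)&(K[...,1]>.03)&(K[...,1]<.11)&(abs(K[...,0])<.25)&(K[...,2]>.07)
print('pad',np.percentile(K[o],[1,50,99],axis=0).round(4))
v,u=np.mgrid[0:480,0:640]
g=(u>210)&(u<285)&(v>60)&(v<140)&(d>0)&(W[...,2]>.1)
Q=K[g]-t; print(g.sum(), np.percentile(Q,[0,1,50,99,100],axis=0).round(4))
p,d,W=cloud("top");K=C(W);g=(d>0)&(K[...,2]>.15);Q=K[g]-t
print(g.sum(), np.percentile(Q,[0,1,50,99,100],axis=0).round(4) if g.sum() else '')
lo=g&(K[...,2]<t[2]+.06); Q=K[lo]-t; print(len(Q))
cv2.imwrite("pics/top2.png",p[:,:,::-1])
print(r.sense()['t'])
E
```

```text
rack [[-0.12   -0.0317  0.0624]
 [-0.0397 -0.011   0.0838]
 [-0.0277  0.0279  0.0954]]
pad [[-0.1889  0.034   0.0911]
 [-0.1091  0.046   0.0965]
 [ 0.036   0.0679  0.1042]]
2691 [[-0.0236 -0.0698  0.018 ]
 [-0.0116 -0.0681  0.0234]
 [ 0.0112 -0.0278  0.1059]
 [ 0.038   0.0588  0.1682]
 [ 0.0403  0.065   0.1715]]
35059 [[-0.0128 -0.0657  0.0212]
 [-0.0015 -0.0536  0.0724]
 [ 0.07   -0.0139  0.4184]
 [ 0.0766  0.0565  0.4551]
 [ 0.0772  0.0691  0.458 ]]
149
3.6
```

View pics/top2.png

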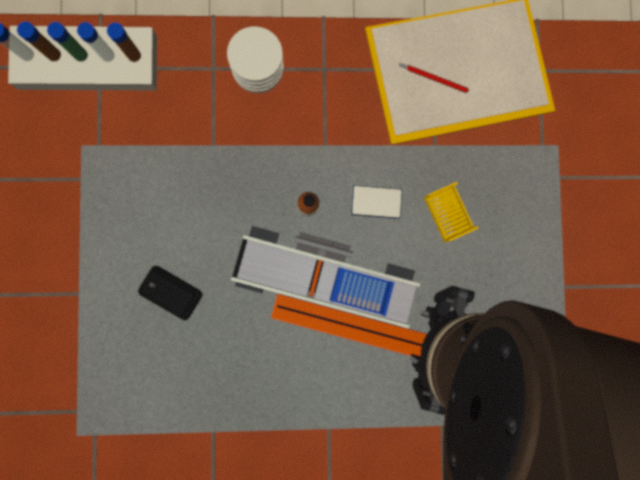

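The cameras place the fingertips higher than the nominal 17 mm ahead of the TCP. I'll go down in guarded steps and look again.

jog_arm --steps '[{"travel": [0,40,0],"dr": [0,0,0],"gripper": 0.59},{"travel": [0,82,0],"dr": [0,0,0],"gripper": 0.59},{"travel": [0,82,0],"dr": [0,0,0],"gripper": 0.59},{"travel": [0,82,0],"dr": [0,0,0],"gripper": 0.59}]'

```text
t: 4.1
ee_pos: [0.5028, -0.1081, 0.1331]
tool_rot: [-1.57, 0.0, -1.849]
ft_force: [0.7, -0.0, 0.7]
width: 0.0503
```

```bash
cat > look.py <<'E'
import sys
from h import *
s=r.sense(); t=C(s['ee_pos']); print('t',s['t'],'tcp chute',t.round(4),'F',s['ft_force'].round(2),'w',s['width'])
p,d,W=cloud("scene"); K=C(W)
v,u=np.mgrid[0:480,0:640]
h=cv2.cvtColor(p,cv2.COLOR_RGB2HSV).astype(int)
o=(h[...,0]<16)&(h[...,1]>190)&(h[...,2]>130)&(d>0)&(K[...,1]>.05)&(K[...,1]<.08)&(abs(K[...,0])<.25)&(K[...,2]>.04)&(K[...,2]<.12)
if o.sum()>20:
    a=np.polyfit(K[o][:,1],K[o][:,2],1); print('paddle z at y=65:',np.polyval(a,.065).round(4),'slope',a[0].round(3),o.sum())
bm=(h[...,0]>100)&(h[...,0]<125)&(h[...,1]>100)&(d>0)&(abs(K[...,1])<.05)&(abs(K[...,0])<.17)&(K[...,2]>.05)
print('rack',np.percentile(K[bm],[1,50,99],axis=0).round(4).tolist())
dk=(h[...,2]<110)&(h[...,1]<90)&(d>0)&(np.abs(K[...,0]-t[0])<.03)&(np.abs(K[...,1]-t[1])<.06)&(K[...,2]>.07)
for sg in (1,-1):
    q=K[dk&((K[...,1]-t[1])*sg>.01)]-t; q=q[q[:,2]<.06]
    if len(q): print('finger',sg,len(q),np.percentile(q,[0,2,50,98],axis=0).round(4).tolist())
img=cv2.resize(p[100:300,190:410],None,fx=3.6,fy=3,interpolation=cv2.INTER_CUBIC)
cv2.imwrite("pics/"+sys.argv[1],img[:,:,::-1])
E
python3 look.py s3.png
```

```text
t 4.1 tcp chute [-0.1445  0.0289  0.1331] F [ 0.74 -0.03  0.75] w 0.05029213435233029
paddle z at y=65: 0.1009 slope 0.181 779
rack [[-0.119, -0.0319, 0.064], [-0.0394, -0.0112, 0.0828], [-0.0273, 0.0267, 0.0954]]
finger 1 159 [[-0.0096, 0.0206, 0.0227], [-0.0089, 0.0212, 0.0249], [0.004, 0.0248, 0.0436], [0.0139, 0.0301, 0.0598]]
finger -1 132 [[-0.0074, -0.0599, -0.0433], [-0.0059, -0.0417, 0.0252], [0.008, -0.0367, 0.0416], [0.0131, -0.0267, 0.0559]]
```

View pics/s3.png

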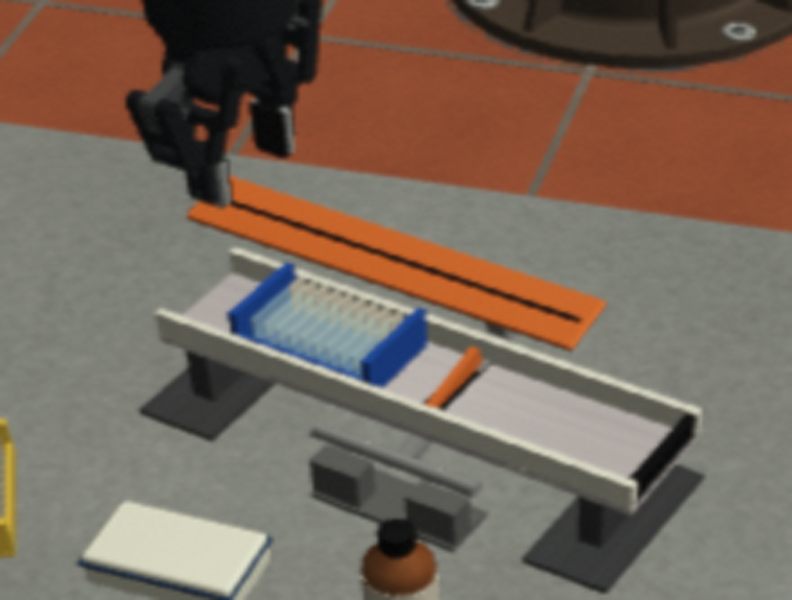

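jog_arm --steps '[{"travel": [0,20,0],"dr": [0,0,0],"gripper": 0.59},{"travel": [0,37,0],"dr": [0,0,0],"gripper": 0.59},{"travel": [0,37,0],"dr": [0,0,0],"gripper": 0.59},{"travel": [0,37,0],"dr": [0,0,0],"gripper": 0.59}]'

```text
t: 4.65
ee_pos: [0.503, -0.1084, 0.0963]
tool_rot: [-1.569, 0.0, -1.85]
ft_force: [0.2, -0.6, 1.3]
width: 0.0503
```

```bash
python3 look.py s4.png
```

```text
t 4.65 tcp chute [-0.1448  0.0287  0.0963] F [ 0.21 -0.62  1.25] w 0.0502979197886765
paddle z at y=65: 0.1008 slope 0.199 778
rack [[-0.1197, -0.032, 0.0642], [-0.0392, -0.0109, 0.083], [-0.0274, 0.0274, 0.0962]]
finger 1 146 [[-0.0103, 0.0209, 0.0247], [-0.0091, 0.0224, 0.0254], [0.0034, 0.025, 0.0433], [0.0132, 0.0306, 0.0593]]
finger -1 127 [[-0.0065, -0.0417, 0.0195], [-0.0054, -0.0411, 0.0216], [0.0078, -0.0367, 0.0392], [0.0132, -0.0266, 0.0575]]
```

View pics/s4.png

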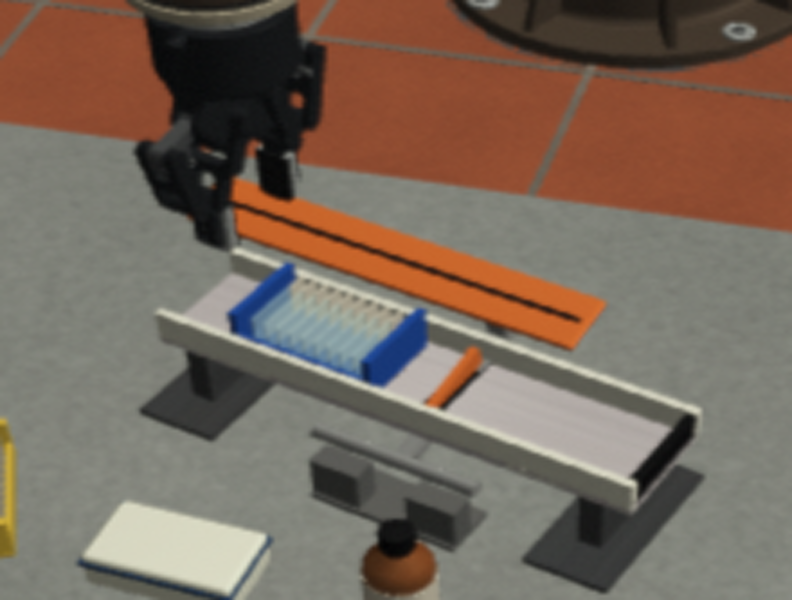

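No contact yet, and the tips are visibly above the paddle, about 20 mm behind the TCP. The paddle should be touched at TCP z of about 0.080, so I'll go on down.

jog_arm --steps '[{"travel": [0,10,0],"dr": [0,0,0],"gripper": 0.59},{"travel": [0,20,0],"dr": [0,0,0],"gripper": 0.59},{"travel": [0,30,0],"dr": [0,0,0],"gripper": 0.59},{"travel": [0,35,0],"dr": [0,0,0],"gripper": 0.59},{"travel": [0,35,0],"dr": [0,0,0],"gripper": 0.59},{"travel": [0,35,0],"dr": [0,0,0],"gripper": 0.59}]'

```text
t: 5.45
ee_pos: [0.5015, -0.108, 0.0596]
tool_rot: [-1.572, -0.0, -1.85]
ft_force: [-4.3, 0.4, 6.0]
width: 0.0503
```

```bash
python3 look.py s5.png
```

```text
t 5.45 tcp chute [-0.1448  0.0303  0.0596] F [-4.29  0.37  6.03] w 0.05033864988929568
paddle z at y=65: 0.0796 slope 0.064 857
rack [[-0.1194, -0.0327, 0.0621], [-0.041, -0.0107, 0.083], [-0.0278, 0.0287, 0.0956]]
finger 1 136 [[-0.0097, 0.0209, 0.0244], [-0.0086, 0.0213, 0.0259], [0.0047, 0.0252, 0.0447], [0.0134, 0.0383, 0.0589]]
finger -1 113 [[-0.0055, -0.043, 0.0184], [-0.0049, -0.0417, 0.0241], [0.0082, -0.036, 0.0395], [0.0136, -0.0271, 0.0568]]
```

View pics/s5.png

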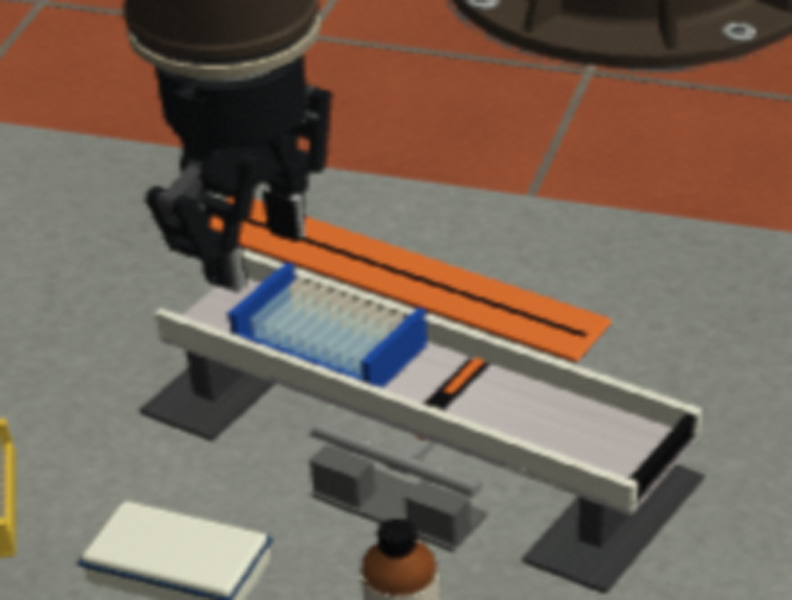

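The paddle is at 79.6 mm (joint about 0.17) and the blade is nearly sunk. I'll press about 11 mm more.

jog_arm --steps '[{"travel": [0,6,0],"dr": [0,0,0],"gripper": 0.59},{"travel": [0,11,0],"dr": [0,0,0],"gripper": 0.59},{"travel": [0,11,0],"dr": [0,0,0],"gripper": 0.59},{"travel": [0,11,0],"dr": [0,0,0],"gripper": 0.59}]'

```text
t: 6.0
ee_pos: [0.5014, -0.108, 0.0487]
tool_rot: [-1.572, 0.0, -1.85]
ft_force: [-4.0, 1.2, 7.8]
width: 0.0503
```

```bash
python3 look.py s6.png
```

```text
t 6.0 tcp chute [-0.1448  0.0303  0.0487] F [-4.03  1.18  7.81] w 0.05030319346804447
paddle z at y=65: 0.0682 slope -0.008 855
rack [[-0.1227, -0.032, 0.0633], [-0.0403, -0.0107, 0.083], [-0.0277, 0.0272, 0.0951]]
finger 1 125 [[-0.0101, 0.0211, 0.0231], [-0.008, 0.0215, 0.0255], [0.0048, 0.0246, 0.0459], [0.014, 0.034, 0.0592]]
finger -1 109 [[-0.0055, -0.0424, 0.0225], [-0.0048, -0.0419, 0.0256], [0.0081, -0.0365, 0.0408], [0.0136, -0.0274, 0.0576]]
```

View pics/s6.png

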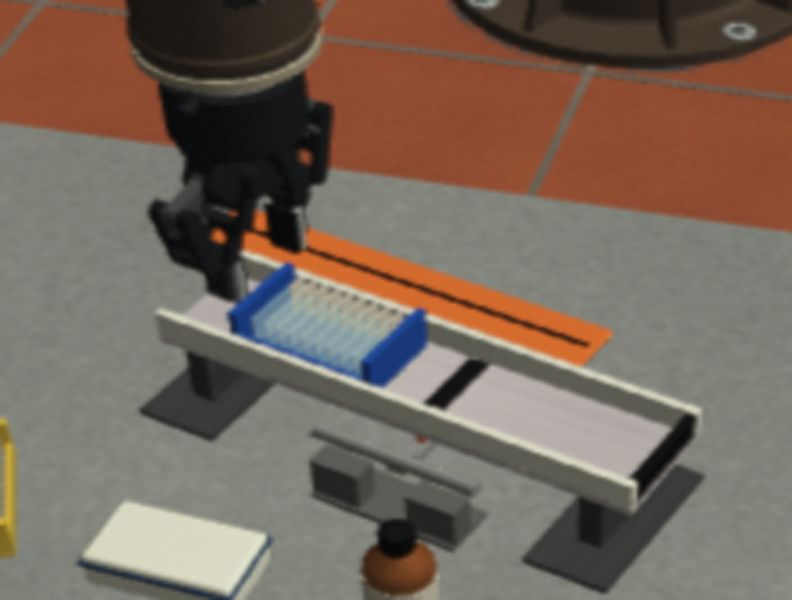

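The blade is fully sunk (dark slot at (455,383)), with the joint at about 0.265. Now I'll push along chute +x, which is tool -x, starting gently.

jog_arm --steps '[{"travel": [-4,0,0],"dr": [0,0,0],"gripper": 0.59},{"travel": [-7,0,0],"dr": [0,0,0],"gripper": 0.59},{"travel": [-10,0,0],"dr": [0,0,0],"gripper": 0.59},{"travel": [-13,0,0],"dr": [0,0,0],"gripper": 0.59},{"travel": [-17,0,0],"dr": [0,0,0],"gripper": 0.59},{"travel": [-22,0,0],"dr": [0,0,0],"gripper": 0.59},{"travel": [-27,0,0],"dr": [0,0,0],"gripper": 0.59},{"travel": [-32,0,0],"dr": [0,0,0],"gripper": 0.59},{"travel": [-36,0,0],"dr": [0,0,0],"gripper": 0.59},{"travel": [-36,0,0],"dr": [0,0,0],"gripper": 0.59}]'

```text
t: 7.3
ee_pos: [0.5126, -0.0736, 0.0491]
tool_rot: [-1.57, -0.0, -1.849]
ft_force: [-0.1, -0.2, 6.7]
width: 0.0506
```

```bash
python3 look.py s7.png
```

```text
t 7.3 tcp chute [-0.1087  0.029   0.0491] F [-0.09 -0.24  6.68] w 0.05060072477328006
paddle z at y=65: 0.0684 slope -0.012 710
rack [[-0.1066, -0.0327, 0.063], [-0.0183, -0.011, 0.0842], [-0.0046, 0.0239, 0.096]]
finger 1 130 [[-0.0089, 0.0213, 0.0259], [-0.0073, 0.0216, 0.0263], [0.0054, 0.0251, 0.0452], [0.0137, 0.0362, 0.0592]]
finger -1 63 [[-0.0044, -0.0588, 0.0274], [-0.0041, -0.0414, 0.0296], [0.0079, -0.0383, 0.0469], [0.0127, -0.0273, 0.0571]]
```

View pics/s7.png

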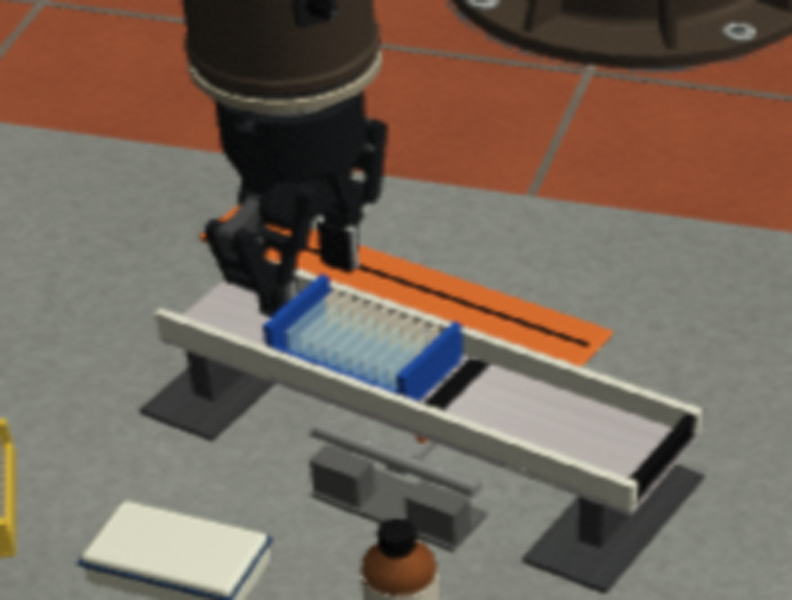

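The rack slides straight, the paddle stays down at 68.4 mm, and the rack's front is at the gate slot. Pushing on.

jog_arm --steps '[{"travel": [-4,0,0],"dr": [0,0,0],"gripper": 0.59},{"travel": [-10,0,0],"dr": [0,0,0],"gripper": 0.59},{"travel": [-17,0,0],"dr": [0,0,0],"gripper": 0.59},{"travel": [-24,0,0],"dr": [0,0,0],"gripper": 0.59},{"travel": [-31,0,0],"dr": [0,0,0],"gripper": 0.59},{"travel": [-38,0,0],"dr": [0,0,0],"gripper": 0.59},{"travel": [-45,0,0],"dr": [0,0,0],"gripper": 0.59},{"travel": [-50,0,0],"dr": [0,0,0],"gripper": 0.59},{"travel": [-54,0,0],"dr": [0,0,0],"gripper": 0.59},{"travel": [-54,0,0],"dr": [0,0,0],"gripper": 0.59}]'

```text
t: 8.6
ee_pos: [0.5274, -0.0217, 0.049]
tool_rot: [-1.57, -0.0, -1.849]
ft_force: [-1.1, -0.0, 6.3]
width: 0.0506
```

```bash
python3 look.py s8.png
```

```text
t 8.6 tcp chute [-0.0546  0.0291  0.049 ] F [-1.06 -0.02  6.35] w 0.05061834464359821
paddle z at y=65: 0.0685 slope -0.007 695
rack [[-0.0462, -0.0344, 0.0632], [0.0359, -0.0107, 0.0853], [0.0497, 0.0216, 0.0954]]
finger 1 126 [[-0.01, 0.0213, 0.022], [-0.0081, 0.0219, 0.0244], [0.003, 0.0249, 0.0447], [0.0124, 0.0298, 0.0597]]
finger -1 64 [[-0.0068, -0.0437, 0.0254], [-0.0051, -0.0414, 0.0279], [0.007, -0.038, 0.0458], [0.0133, -0.0281, 0.0591]]
```

View pics/s8.png

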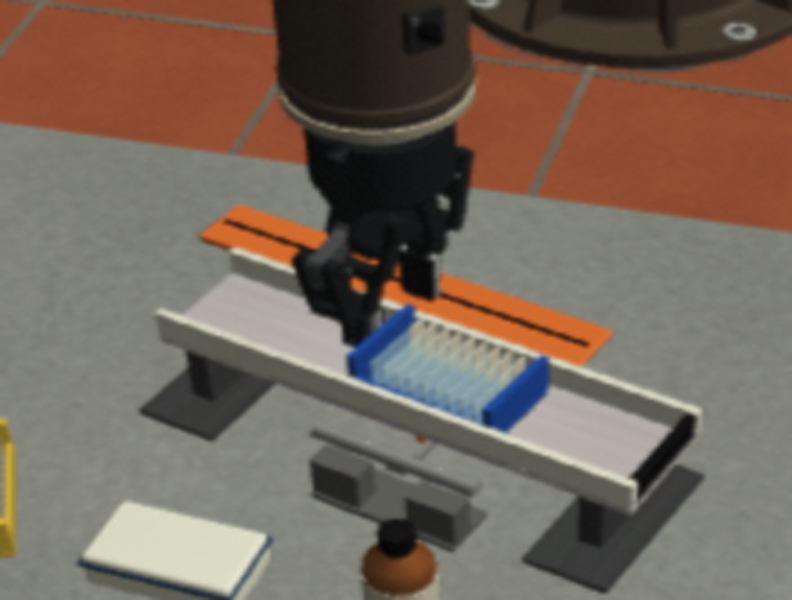

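jog_arm --steps '[{"travel": [-4,0,0],"dr": [0,0,0],"gripper": 0.59},{"travel": [-10,0,0],"dr": [0,0,0],"gripper": 0.59},{"travel": [-17,0,0],"dr": [0,0,0],"gripper": 0.59},{"travel": [-24,0,0],"dr": [0,0,0],"gripper": 0.59},{"travel": [-31,0,0],"dr": [0,0,0],"gripper": 0.59},{"travel": [-38,0,0],"dr": [0,0,0],"gripper": 0.59},{"travel": [-45,0,0],"dr": [0,0,0],"gripper": 0.59},{"travel": [-51,0,0],"dr": [0,0,0],"gripper": 0.59},{"travel": [-56,0,0],"dr": [0,0,0],"gripper": 0.59},{"travel": [-60,0,0],"dr": [0,0,0],"gripper": 0.59},{"travel": [-60,0,0],"dr": [0,0,0],"gripper": 0.59}]'

```text
t: 10.02
ee_pos: [0.5438, 0.036, 0.049]
tool_rot: [-1.57, -0.0, -1.85]
ft_force: [-1.2, -0.9, 6.1]
width: 0.0503
```

```bash
python3 look.py s9.png
```

```text
t 10.025 tcp chute [0.0053 0.0292 0.049 ] F [-1.15 -0.89  6.14] w 0.05034633919158288
paddle z at y=65: 0.0683 slope -0.006 704
rack [[0.0068, -0.0348, 0.0619], [0.0724, -0.0111, 0.0846], [0.1093, 0.0227, 0.0962]]
finger 1 130 [[-0.0077, 0.0205, 0.0254], [-0.0068, 0.0225, 0.0273], [0.0039, 0.0248, 0.0429], [0.0131, 0.0287, 0.0596]]
finger -1 57 [[-0.0048, -0.0421, 0.0268], [-0.0041, -0.0409, 0.0291], [0.0067, -0.0377, 0.0452], [0.0127, -0.0266, 0.0569]]
```

View pics/s9.png

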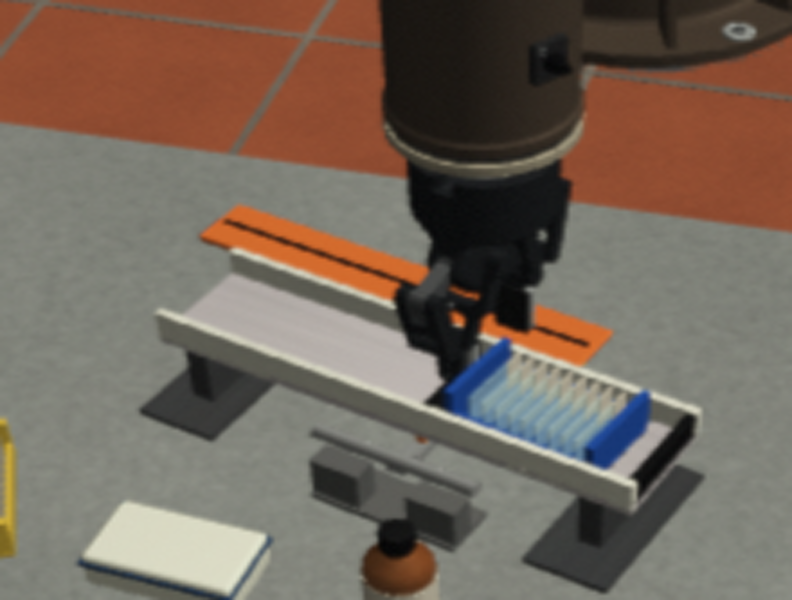

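The whole rack is past the gate: rear at about +17 mm, front at about +108 mm, 15 mm short of the stop. I'll back off 4 mm to break contact, then rise straight up so the gate closes gently.

jog_arm --steps '[{"travel": [2,0,0],"dr": [0,0,0],"gripper": 0.59},{"travel": [4,0,0],"dr": [0,0,0],"gripper": 0.59},{"travel": [4,-6,0],"dr": [0,0,0],"gripper": 0.59},{"travel": [4,-13,0],"dr": [0,0,0],"gripper": 0.59},{"travel": [4,-20,0],"dr": [0,0,0],"gripper": 0.59},{"travel": [4,-27,0],"dr": [0,0,0],"gripper": 0.59},{"travel": [4,-34,0],"dr": [0,0,0],"gripper": 0.59},{"travel": [4,-44,0],"dr": [0,0,0],"gripper": 0.59},{"travel": [4,-64,0],"dr": [0,0,0],"gripper": 0.59},{"travel": [4,-94,0],"dr": [0,0,0],"gripper": 0.59},{"travel": [4,-130,0],"dr": [0,0,0],"gripper": 0.59},{"travel": [4,-160,0],"dr": [0,0,0],"gripper": 0.59},{"travel": [4,-160,0],"dr": [0,0,0],"gripper": 0.59},{"travel": [4,-160,0],"dr": [0,0,0],"gripper": 0.59}]'

```text
t: 11.82
ee_pos: [0.5418, 0.0322, 0.2087]
tool_rot: [-1.572, -0.0, -1.85]
ft_force: [-0.5, -0.4, -0.8]
width: 0.0503
```

```bash
python3 look.py s10.png; python3 - <<'E'
from h import *
p,d=r.capture("wrist"); cv2.imwrite("pics/w10.png",p[:,:,::-1])
E
```

```text
t 11.825 tcp chute [0.0011 0.0301 0.2087] F [-0.45 -0.4  -0.76] w 0.05032992639470027
paddle z at y=65: 0.1008 slope 0.186 825
rack [[0.0179, -0.0343, 0.0638], [0.0932, -0.012, 0.0847], [0.1094, 0.0246, 0.0956]]
finger 1 194 [[-0.0093, 0.013, -0.1377], [-0.0084, 0.0139, -0.1361], [0.002, 0.0244, 0.0418], [0.0123, 0.0293, 0.0586]]
finger -1 167 [[-0.0059, -0.0431, 0.0172], [-0.0038, -0.0414, 0.0209], [0.0077, -0.0351, 0.04], [0.0129, -0.028, 0.0574]]
```

View pics/s10.png

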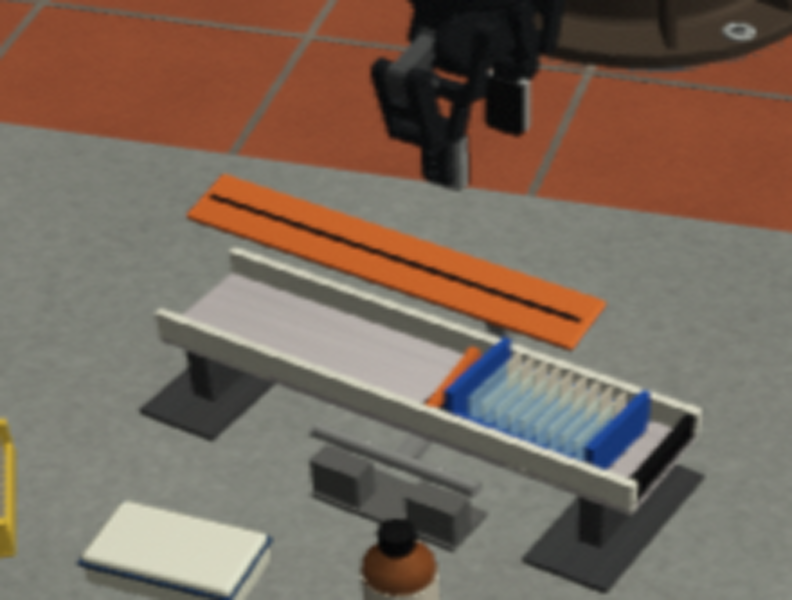

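View pics/w10.png

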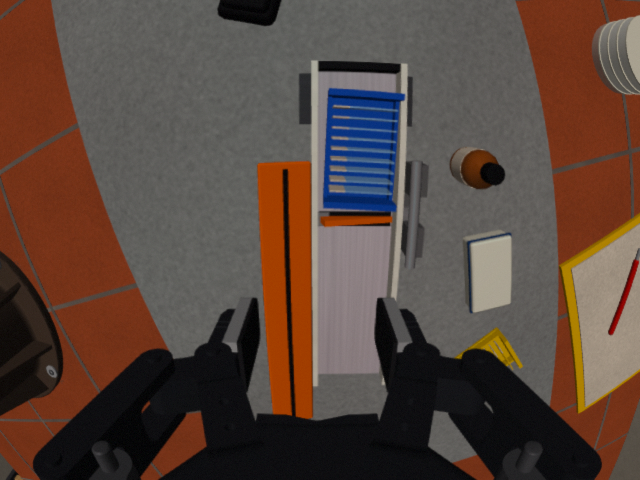

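The gate has closed behind the rack: the blade is up at wrist (357,220), with the rack flat and in front of it at (363,150). The paddle is back at 101 mm, the bystanders haven't moved, and the arm is clear. Handing in.

```bash
python3 -c "
from workcell import r
print(r.job_done())"
```

```text
the job is handed in; nothing more can be done
None
```

The blue rack is past the gate and the gate has closed behind it. I handed the job in at about 12 s of the 38 s allowed.

- **Method:** I straddled the near chute wall with the fingers 50 mm apart. One fingertip pressed the paddle to a joint angle of about 0.265, with the paddle at 68 mm. The other finger pushed the rack's rear plate about 137 mm along the chute. I then backed off 4 mm and rose slowly so the gate closed gently.
- **During the push:** At every stop the paddle height stayed at 68.2–68.5 mm and the vertical force at 6–8 N. The rack stayed flat and slid almost straight.
- **Last checks:** The rack's rear is at about +17 mm and its front at about +108 mm, so it does not touch the end stop. The blade is up behind it, and the paddle is back at about 101 mm. The bottle, slide box and mouse look undisturbed in the last pictures, and the arm is clear of everything.
- **One disagreement:** The fingertips were about 20 mm behind the reported TCP, not 17 mm ahead as described. Both cameras showed this, and so did the paddle's height once it was pressed, so I used the measured value.
- **Slight turn:** In the last wrist picture the rack looks turned very slightly in the chute, within its side play.

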